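# Draw the two tab pads out of the sprung clip strip

## Task

Get the two press pads that carry a flat upright tab out of the sprung clip strip for the next job: one at a time, draw each straight out past its sprung rollers and on across the apron, until it lies flat and square against the apron's front rim, and leave it there. The third pad, with the round post, stays clipped in its lane, and the tin, spring and disc standing beside the strip stay where they are.

Things in the scene. Friction and masses are not known exactly. Their poses are not given: they have to be found in the camera images.
- clip_strip: Low aluminium fixture fixed to the table, 200 x 210 mm (x, y), 25.5 mm high; origin at the centre of its underside; yaw up to 0.3 rad. Own +x: closed rear; -x: open apron and front rim, on the robot's side. Floor 6 mm above the table. Rear half (own x 0.022 to 0.100): three lanes along x, centred at own y -0.070, 0, +0.070; a seated pad's origin is at own x 0.053.
- lane_mouth (a point): Mouth of the middle lane, on the floor. Lanes are 42 mm wide; lips (tops at z 25.5 mm, 32 mm slot between) overhang the pads: they slide out forwards only. At each mouth two upright sprung rollers, 14 mm across, tops at z 19 mm, stand 2.5 mm into the lane from the sides and give way: the pull peaks at 10 to 15 N, falls to about 4 N, and is over at pad origin own x -0.022.
- front_rim (a point): Middle of the front rim's inner face (own x -0.094 of clip_strip), on the apron's floor. The rim rises 14 mm above that floor (z 20 mm), as high as a pad's plate. A pad against it has its origin at own x -0.059. A pad slides on the open apron with 1 to 2 N, so a push of 5 N shows that it has met the rim. Only the tabs and the post rise above z 26 mm on the strip.
- tab_pad_1: One of two identical loose steel pads: plate 70 x 40 x 14 mm (x along the lane, y, z), about 0.4 kg, origin at the centre of its underside. On its middle an upright flat tab 24 mm wide (y), 10 mm thick (x), from 14 to 54 mm above the origin (to 60 mm above the table), to hook from behind with shut fingers or to grip. Starts in any lane, front end just behind the rollers.
- tab_pad_2: The second of the two identical pads with a flat tab; same sizes and origin as tab_pad_1.
- post_pad: The pad to leave: same plate, but on its middle a round post 14 mm in diameter with an 18 mm button head, from 14 to 54 mm above the origin. Starts in the remaining lane.
- grease_tin: Bystander: round flat tin, 70 mm across, 28 mm high, standing on the table to the left (own +y side) of the strip, 10 mm or more away from it; origin at the centre of its underside.
- spring: Bystander: upright coil spring, 58 mm across, 113 mm high, standing on the table to the right (own -y side) of the strip, towards the front; origin at the centre of its underside.
- disc: Bystander: flat turned steel disc with a bore, 62 mm across, 12 mm high, lying on the table to the right (own -y side) of the strip, towards the rear; origin at the centre of its underside.
Things that resemble listed ones, but are neither listed nor needed, are in the scene too. What is shaped like the post_pad but pink is not meant.

How it is judged:
By the outcome, as a careful person would: the job done as asked, in the order asked, and still so for the second after the job is handed in, with the robot touching nothing.
It also fails if it takes over 40 s, if anything falls off the work surface, if the arm or the gripper's body presses on something with over 40 N, if the wrist force passes 120 N, or if a joint passes its speed limit or range.

## Robot

A 6-joint arm with a two-finger parallel gripper is mounted at the origin on a cart in front of the work surface, level with it; the furniture and walls round the work are solid. World frame = base frame: x ahead of the robot, y to its left, z up, the work surface at z = 0. Lengths are in m, angles in rad, forces in N, time in s.
With the tool pointing down it reaches from about 0.35 to 0.775 m from the base axis. Payload 5.5 kg.
Tool frame: the origin (TCP) lies at the very end of the fingers, on their centre line; the grasp point (between the pads) lies 19 mm behind it (env.grip_point_offset is the distance from the TCP to the grasp point, in m); z points along the fingers, y is the line along which they close (so a half turn about z gives the same grasp; the last joint's range is limited). The gripper opens to 85 mm and grips with 20 to 120 N. Pads are 22 mm wide; open, the fingers measure 114 mm over their backs; the gripper's body (76 mm by 85 mm) begins 54 mm behind the grasp point. The pads swing forward as they close: fully open they stand 13 mm farther back than shut.
Start: joints at [-1.404, 0.313, 0.046, 1.304, 0, 1.431], TCP at [0.174, -0.548, 0.196] pointing down, gripper open.
Joint ranges: [-2.76, 2.76], [-0.86, 1.69], [-1.03, 1.26], [-2.2, 2.34], [-1.47, 1.5], [-3.14, 3.14]. Speed limits (rad/s): [2.57, 2.57, 3.14, 3.14, 3.14, 3.14].

## Interface

Orientations are given as a unit quaternion [w, x, y, z].
In Python, from workcell import sensors, imaging, workorder, env gives the robot as it stands.
- The arm moves only by the shell command python3 -m handwheel 'ROWS' [FORCE]. ROWS is JSON, a list of rows, each a list of 5 numbers: the shift along the tool's x, y, z in mm, then the turn about the tool's z in rad, then the opening, from 0 (shut) to 1 (fully open). A call has 1 to 8 rows; each row is the pose to reach, as a shift and turn from the pose commanded when the call began, along the tool's axes at that moment; what a row does not reach only later rows make up. A row lasts 1/10 s, in which the tool goes at most 50 mm and 8.59 degrees, less where a joint would pass 70% of its speed; a pose out of reach is approached as far as the arm can. A call with a gripper value outside its range is refused whole. The fingers move at their own pace and stop on an object; FORCE is the grip in N (left out, the last holds). Time passes only in rows, so rows that repeat a pose let the fingers close. It gives the time, the measured TCP pose, the force, the opening and the grip force at its end, in the units of the state.
- sensors.get_state(): the state, without advancing time (a new reading comes with each control period).
- imaging.read_camera(name): name is "scene" or "side" or "wrist"; returns a dict with "color" (420x560x3 uint8, blue, green, red), "z_map" (420x560 float32, m along the optical axis (not along the pixel's ray), 0 where there is no reading), "fx", "fy", "cx", "cy" (pixels), "xyz" and "rotation" of the camera in the world. Camera axes: x right, y down, z forward; pixel columns grow to the right and rows downward; lengths in m; the calibration is good to about 2 mm. A picture is of the moment at which its call begins.
- workorder.hand_in(): hands the job in; it is judged then, once.
The state is a dict: "clock": time; "joint_pos": joint angles; "qvel": joint speeds; "tau": joint torques, N m; "tcp_pos": TCP position; "orientation": TCP orientation; "wrist_force": force on the tool from outside, world axes, zero at the start; "ft_torque": the same for the moment, N m; "finger_gap": finger opening in m; "grip_force": force on a finger pad.
Only numpy, scipy, OpenCV 4.12 (cv2) and the standard library are available. Lean on these libraries where they do the work, as an engineer would, in place of code of your own. Each camera call takes 0.05 s, during which the arm holds its last target. There are 200 camera calls.

## Working session

There is one attempt and no reset: what is moved stays moved. The work goes in short steps, Python scripts to look and compute and a shell command to move; the robot and the scene stay as the last step left them, time stands still between calls to the robot, and variables do not carry over. Pictures are saved under pics/ and viewed, at most 10 in all, crops included, and the job is handed in when it is done.

```bash
mkdir -p pics; cat > h.py <<'E'
from workcell import sensors, imaging, workorder, env
import numpy as np, cv2
def cam(n,f=None):
    c=imaging.read_camera(n)
    if f: cv2.imwrite('pics/'+f,c['color'])
    np.savez(''+n+'.npz',**c)
    z=c['z_map'];v,u=np.mgrid[:420,:560]
    P=np.stack([(u-c['cx'])/c['fx']*z,(v-c['cy'])/c['fy']*z,z],-1)
    R=np.array(c['rotation'])
    W=P@R.T+np.array(c['xyz']); W[z==0]=np.nan
    return c,W
E
python3 - <<'E'
from h import *
for n in('scene','side'):
    c,W=cam(n,n+'1.png'); print(n,c['xyz'],np.array(c['rotation']).round(2).tolist())
    np.save(n+'W.npy',W)
print(sensors.get_state())
E
```

```text
Traceback (most recent call last):
  File "h.py", line 10, in cam
    W=P@R.T+np.array(c['xyz']); W[z==0]=np.nan
      ~^~~~
ValueError: matmul: Input operand 1 has a mismatch in its core dimension 0, with gufunc signature (n?,k),(k,m?)->(n?,m?) (size 4 is different from 3)
```

View pics/scene1.png

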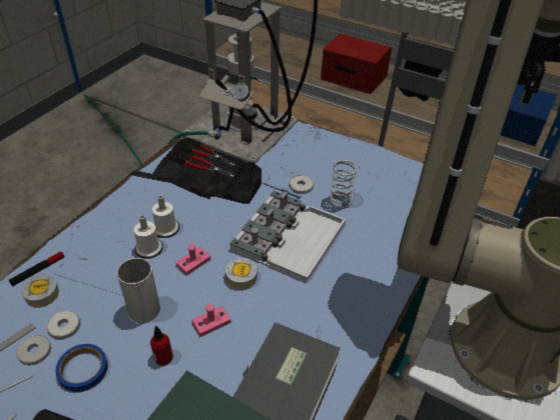

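The scene view shows the strip around (288,235), with the rear lanes at (283,200), (265,222) and (253,240). The tin is at (241,272), the spring at (343,183) and the disc at (301,184). The pink look-alikes at (193,258) and (211,319) are not meant. The camera rotation is a quaternion, so I'll fix the helper.

```bash
sed -i "s/R=np.array(c\['rotation'\])/from scipy.spatial.transform import Rotation as Ro; R=Ro.from_quat(np.roll(c['rotation'],-1)).as_matrix()/" h.py
python3 - <<'E'
from h import *
for n,b in(('scene',(170,380,150,300)),('side',None)):
    c,W=cam(n); print(n,c['xyz'],c['fx']); np.save(n+'W.npy',W)
    im=c['color']
    if b: im=im[b[2]:b[3],b[0]:b[1]]; im=cv2.resize(im,None,fx=3.7,fy=3.7,interpolation=2)
    cv2.imwrite(f'pics/{n}2.png',im)
    if n=='scene':
        for p in [(343,183),(301,184),(241,268),(300,240),(320,235)]: print(p,W[p[1],p[0]].round(3))
    m=(W[...,2]>.045)&(W[...,2]<.07)&(W[...,0]>.3)&(W[...,0]<.85)
    k,l,st,ce=cv2.connectedComponentsWithStats(m.astype('uint8'))
    for i in range(1,k):
        if st[i,4]>5:
            q=W[l==i]; print(ce[i].round(),st[i,4],q.mean(0).round(3),q[:,2].max().round(3),np.ptp(q,0).round(3))
s=sensors.get_state();print(s['tcp_pos'],s['orientation'],s['clock'],s['wrist_force'])
E
```

```text
scene [0.09561322 0.76276107 0.94144936] 546.0814188422692
(343, 183) [ 0.501 -0.285 -0.   ]
(301, 184) [ 0.593 -0.221  0.001]
(241, 268) [0.553 0.125 0.029]
(300, 240) [ 0.493 -0.034  0.008]
(320, 235) [ 0.462 -0.078  0.004]
[415.  18.] 595 [ 0.668 -1.233  0.058] 0.07 [0.357 0.07  0.025]
[424.  44.] 267 [ 0.566 -1.057  0.054] 0.07 [0.199 0.049 0.025]
[274. 102.] 54 [ 0.814 -0.447  0.058] 0.069 [0.029 0.024 0.024]
[246. 127.] 86 [ 0.813 -0.293  0.058] 0.07 [0.031 0.024 0.025]
[228. 128.] 9 [ 0.847 -0.256  0.064] 0.069 [0.004 0.008 0.012]
[342. 178.] 21 [ 0.487 -0.239  0.057] 0.063 [0.021 0.022 0.01 ]
[336. 185.] 35 [ 0.484 -0.198  0.065] 0.069 [0.042 0.032 0.01 ]
[351. 182.] 7 [ 0.464 -0.24   0.053] 0.057 [0.01  0.007 0.009]
[348. 187.] 7 [ 0.455 -0.203  0.068] 0.07 [0.008 0.011 0.005]
[350. 191.] 29 [ 0.451 -0.213  0.05 ] 0.07 [0.015 0.044 0.025]
[284. 197.] 61 [ 0.578 -0.1    0.055] 0.064 [0.011 0.026 0.019]
[163. 213.] 310 [0.784 0.102 0.062] 0.07 [0.051 0.05  0.025]
[269. 214.] 62 [ 0.575 -0.031  0.056] 0.062 [0.011 0.025 0.016]
[145. 233.] 340 [0.776 0.174 0.062] 0.07 [0.051 0.0
[... 1001 characters left out ...]

[288. 201.] 53 [ 0.58  -0.1    0.056] 0.062 [0.01  0.025 0.016]
[155. 228.] 728 [0.781 0.142 0.062] 0.07 [0.06  0.12  0.025]
[276. 215.] 63 [ 0.577 -0.029  0.055] 0.062 [0.009 0.026 0.017]
[264. 229.] 64 [0.575 0.039 0.057] 0.063 [0.018 0.019 0.018]
[197. 246.] 55 [0.669 0.15  0.053] 0.057 [0.018 0.017 0.012]
[143. 299.] 444 [0.66  0.326 0.057] 0.07 [0.053 0.054 0.025]
[224. 299.] 82 [0.538 0.262 0.053] 0.057 [0.018 0.018 0.011]
[168. 339.] 411 [0.563 0.383 0.06 ] 0.07 [0.035 0.033 0.025]
[280. 354.] 6 [0.396 0.342 0.067] 0.07 [0.001 0.005 0.007]
[ 0.17356965 -0.54774034  0.1957182 ] [-6.79348045e-04  9.88257343e-01  1.52797124e-01 -3.00132788e-05] 0.15 [ 0.11612452  0.28526521 -0.65961447]
```

View pics/scene2.png

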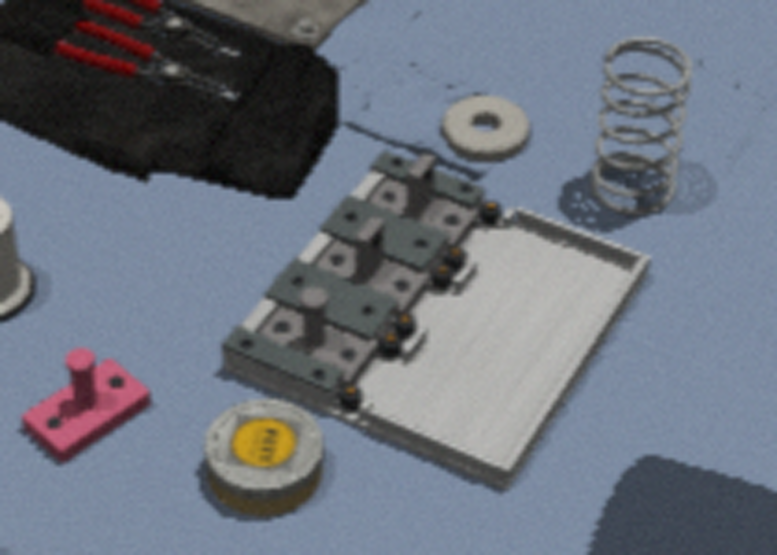

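View pics/side2.png

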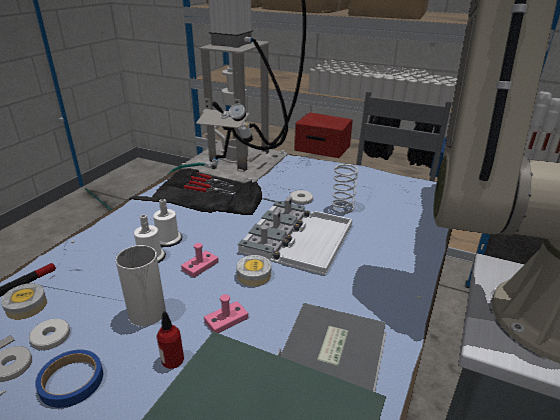

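The scene crop shows tab heads at about (423,170) and (370,240), so these are the right and middle lanes. The round post is at (315,305) in the left lane. The side view agrees: tabs at (288,201) and (276,215), post at (264,229).

Candidates for "the thing I want":
- Tab in the right lane, scene (284,197), world (0.579,-0.100). **Chosen.**
- Tab in the middle lane, scene (269,214), world (0.576,-0.030). **Chosen.**
- Round post, scene (255,232). This one stays.
- Pink look-alikes, scene (192,247) and (210,308). Not meant.

Measured heights of about 60 mm and spacing of 70 mm match the description. I'll move above the strip now.

```bash
python3 -m handwheel '[[487,-357,0,0.265,1],[487,-357,0,0.265,1],[487,-357,0,0.265,1],[487,-357,0,0.265,1],[487,-357,0,0.265,1],[487,-357,0,0.265,1],[487,-357,0,0.265,1],[487,-357,0,0.265,1]]'
```

```text
clock: 0.95
tcp_pos: [0.4105, -0.2234, 0.1964]
orientation: [0.0, 1.0, 0.021, 0.0]
wrist_force: [1.2, -0.9, -0.4]
finger_gap: 0.0853
grip_force: 0.0
```

```bash
python3 -m handwheel '[[126,-158,0,0,0.5],[126,-158,0,0,0.5],[126,-158,0,0,0.5],[126,-158,0,0,0.5],[126,-158,0,0,0.5],[126,-158,0,0,0.5]]'
python3 - <<'E'
from h import *
c,W=cam('wrist','wrist1.png'); print(c['xyz'])
s=sensors.get_state();print(s['tcp_pos'],s['finger_gap'])
z=W[...,2];print(np.nanpercentile(z,[1,50,99]))
m=(z>.05)&(z<.068)
k,l,st,ce=cv2.connectedComponentsWithStats(m.astype('uint8'))
for i in range(1,k):
    if st[i,4]>30:
        q=W[l==i]; top=q[q[:,2]>np.percentile(q[:,2],50)]
        r=cv2.minAreaRect((top[:,:2]*1000).astype('float32'))
        print(ce[i].round(),st[i,4],q.mean(0).round(4),np.percentile(q[:,2],90).round(4),[np.round(a,1) for a in r])
E
```

```text
clock: 1.55
tcp_pos: [0.5292, -0.0608, 0.1958]
orientation: [0.0, 1.0, 0.023, -0.001]
wrist_force: [0.2, -0.4, -0.0]
finger_gap: 0.043
grip_force: 0.0
[ 0.60500382 -0.05684823  0.37382048]
[ 0.52860747 -0.06187036  0.19587281] 0.042768300098371764
[-0.00045874  0.00281481  0.31512764]
[37. 11.] 461 [0.6691 0.1471 0.0541] 0.0555 [array([669. , 147.5]), array([15.9, 16.4]), np.float64(4.5)]
[178. 136.] 330 [0.5759 0.0355 0.0603] 0.0614 [array([575.5,  36.4]), array([15.3, 15.4]), np.float64(33.5)]
[257. 136.] 346 [ 0.5788 -0.0339  0.0597] 0.0613 [array([578.4, -33.5]), array([ 9.4, 22.9]), np.float64(2.7)]
[336. 136.] 334 [ 0.5818 -0.103   0.0598] 0.0613 [array([ 581.2, -103.3]), array([ 8.7, 22. ]), np.float64(2.8)]
[436. 236.] 322 [ 0.4941 -0.2049  0.0636] 0.0669 [array([ 487.6, -195.9]), array([11.1, 41.3]), np.float64(60.3)]
[457. 263.] 165 [ 0.4623 -0.2362  0.0532] 0.0557 [array([ 464.2, -238.6]), array([ 6.3, 29.5]), np.float64(61.9)]
[ 11. 362.] 910 [0.3242 0.2298 0.0575] 0.0659 [array([322.2, 228.9]), array([84.4,  5.1]), np.float64(5.9)]
```

View pics/wrist1.png

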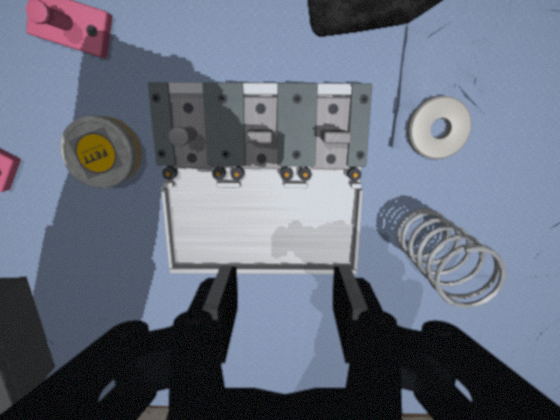

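The wrist view shows the flat tabs at (257,136) and (336,136), the round post at (178,136), and the front rim at row 268. Tab centres come out at (0.581,-0.103) and (0.5785,-0.034), with yaw about 0.041. The tool is already aligned with that, so I'll descend on the right tab.

```bash
python3 -m handwheel '[[50,43,0,0,0.5],[50,43,0,0,0.5],[50,43,50,0,0.5],[50,43,100,0,0.5],[50,43,140,0,0.5],[50,43,164,0,0.5],[50,43,164,0,0.5]]'
```

```text
clock: 2.3
tcp_pos: [0.5762, -0.1039, 0.0284]
orientation: [-0.001, 1.0, 0.019, -0.004]
wrist_force: [-0.9, 0.3, 0.3]
finger_gap: 0.0426
grip_force: 0.0
```

```bash
python3 -m handwheel '[[0,0,0,0,0.4],[0,0,0,0,0.3],[0,0,0,0,0.25],[0,0,0,0,0.2],[0,0,0,0,0.2],[0,0,0,0,0.2]]' 20
```

```text
clock: 2.9
tcp_pos: [0.5811, -0.103, 0.0329]
orientation: [0.0, 1.0, 0.021, 0.0]
wrist_force: [-0.2, 0.1, -0.7]
finger_gap: 0.017
grip_force: 0.0
```

The fingers closed to 17 mm with no contact, although the tab is 24 mm wide. I'll look before going on.

```bash
python3 - <<'E'
from h import *
c,W=cam('wrist'); a=c['color'][60:330,150:420]
d,V=cam('scene'); b=d['color'][150:270,230:350]
cv2.imwrite('pics/g1.png',np.hstack([cv2.resize(a,(400,400)),cv2.resize(b,(400,400),interpolation=2)]))
s=sensors.get_state();print(s['tcp_pos'],s['finger_gap'],s['grip_force'],s['wrist_force'],s['ft_torque'])
E
```

```text
[ 0.58087175 -0.1029706   0.03252907] 0.017290866401038184 0.0 [ 0.56038717 -0.20489662 -0.41747644] [ 0.04441304  0.02927848 -0.01954602]
```

View pics/g1.png

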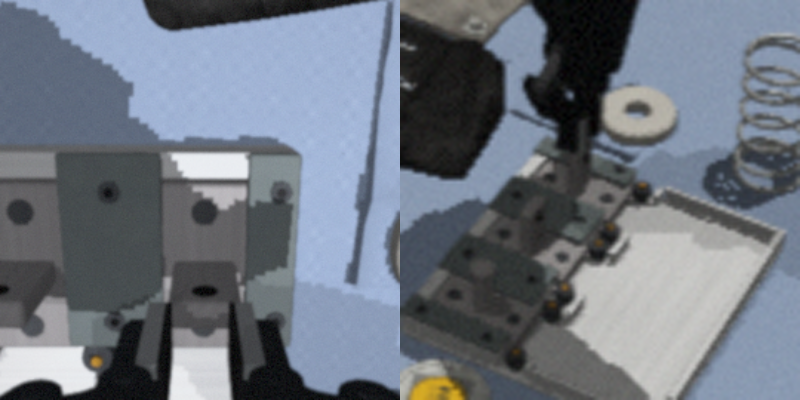

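```bash
python3 - <<'E'
from h import *
c,W=cam('wrist'); d,V=cam('scene')
# original px of crop: u=150+px*270/400, v=60+py*270/400
for py in (150,205,240,262,275,290,305,320,335,350):
    v=int(60+py*.675)
    print(py,[tuple((W[v,int(150+px*.675)]*1000).round().tolist()) for px in (150,180,205,230,245)])
m=(V[...,2]>.028)&(V[...,2]<.066)&(abs(V[...,0]-.58)<.05)&(abs(V[...,1]+.1)<.05)
q=(V[m]*1000).round(); q=q[np.argsort(q[:,2])]; print(len(q)); print(q[::max(1,len(q)//40)].tolist())
E
```

```text
150 [(627.0, -82.0, 20.0), (628.0, -93.0, 18.0), (628.0, -102.0, 19.0), (629.0, -111.0, 19.0), (629.0, -117.0, 19.0)]
205 [(608.0, -83.0, 27.0), (607.0, -94.0, 20.0), (608.0, -103.0, 22.0), (608.0, -113.0, 20.0), (609.0, -118.0, 22.0)]
240 [(594.0, -83.0, 26.0), (593.0, -94.0, 21.0), (594.0, -104.0, 22.0), (594.0, -113.0, 21.0), (594.0, -119.0, 20.0)]
262 [(586.0, -83.0, 25.0), (586.0, -94.0, 24.0), (586.0, -104.0, 24.0), (586.0, -114.0, 24.0), (586.0, -120.0, 21.0)]
275 [(581.0, -83.0, 27.0), (586.0, -95.0, 37.0), (586.0, -104.0, 37.0), (586.0, -113.0, 37.0), (581.0, -120.0, 24.0)]
290 [(574.0, -83.0, 25.0), (586.0, -95.0, 50.0), (586.0, -104.0, 50.0), (587.0, -112.0, 52.0), (575.0, -120.0, 25.0)]
305 [(591.0, -87.0, 73.0), (584.0, -96.0, 59.0), (586.0, -104.0, 61.0), (592.0, -111.0, 73.0), (592.0, -115.0, 73.0)]
320 [(591.0, -88.0, 84.0), (579.0, -96.0, 60.0), (580.0, -104.0, 60.0), (590.0, -110.0, 80.0), (593.0, -114.0, 85.0)]
335 [(590.0, -89.0, 91.0), (553.0, -95.0, 22.0), (553.0, -106.0, 21.0), (585.0, -111.0, 80.0), (592.0, -113.0, 92.0)]
350 [(591.0, -90.0, 99.0), (538.0, -95
[... 701 characters left out ...]
.0], [577.0, -92.0, 35.0], [575.0, -104.0, 36.0], [576.0, -110.0, 38.0], [580.0, -93.0, 39.0], [574.0, -97.0, 39.0], [574.0, -92.0, 39.0], [582.0, -92.0, 42.0], [578.0, -94.0, 42.0], [576.0, -95.0, 42.0], [573.0, -100.0, 43.0], [573.0, -95.0, 44.0], [574.0, -106.0, 45.0], [575.0, -109.0, 45.0], [575.0, -113.0, 46.0], [578.0, -94.0, 46.0], [575.0, -98.0, 47.0], [576.0, -114.0, 48.0], [577.0, -93.0, 50.0], [576.0, -114.0, 51.0], [583.0, -92.0, 52.0], [574.0, -96.0, 53.0], [575.0, -103.0, 53.0], [575.0, -107.0, 53.0], [576.0, -113.0, 55.0], [584.0, -94.0, 56.0], [574.0, -96.0, 56.0], [575.0, -103.0, 57.0], [575.0, -97.0, 58.0], [575.0, -113.0, 59.0], [576.0, -94.0, 60.0], [576.0, -114.0, 61.0]]
```

Neither camera sees any finger below about z 0.07, while the TCP reads 0.033. I'll measure the real tip in the scene and side cameras before moving.

```bash
python3 - <<'E'
from h import *
s=sensors.get_state();print(s['tcp_pos'],s['clock'],s['finger_gap'],env.grip_point_offset,[a for a in dir(env) if a[0]!='_'])
for n in('scene','side','wrist'):
    c,V=cam(n)
    for lo in range(62,120,6):
        m=(V[...,2]>lo/1e3)&(V[...,2]<=(lo+6)/1e3)&(abs(V[...,0]-.58)<.06)&(abs(V[...,1]+.103)<.06)
        q=V[m]*1000
        if len(q): print(n,lo,len(q),np.percentile(q[:,:2],[2,98],0).round().tolist())
E
```

```text
[ 0.58081614 -0.10299703  0.03237063] 3.1 0.017056074507530734 0.0187 ['MotionError', 'grip_point_offset']
scene 62 3 [[572.0, -115.0], [574.0, -91.0]]
scene 68 11 [[568.0, -113.0], [582.0, -84.0]]
scene 74 21 [[567.0, -115.0], [587.0, -82.0]]
scene 80 26 [[567.0, -113.0], [584.0, -77.0]]
scene 86 26 [[567.0, -115.0], [584.0, -78.0]]
scene 92 30 [[567.0, -119.0], [589.0, -79.0]]
scene 98 21 [[567.0, -119.0], [586.0, -78.0]]
scene 104 10 [[566.0, -120.0], [576.0, -83.0]]
scene 110 28 [[565.0, -139.0], [587.0, -64.0]]
scene 116 36 [[564.0, -144.0], [586.0, -60.0]]
side 62 1 [[578.0, -114.0], [578.0, -114.0]]
side 68 16 [[572.0, -117.0], [589.0, -86.0]]
side 74 27 [[569.0, -116.0], [586.0, -80.0]]
side 80 29 [[570.0, -114.0], [587.0, -80.0]]
side 86 29 [[570.0, -115.0], [587.0, -79.0]]
side 92 28 [[570.0, -117.0], [586.0, -79.0]]
side 98 30 [[569.0, -120.0], [586.0, -78.0]]
side 104 16 [[570.0, -119.0], [586.0, -80.0]]
side 110 27 [[568.0, -130.0], [590.0, -64.0]]
side 116 46 [[567.0, -140.0], [588.0, -60.0]]
wrist 62 2 [[579.0, -104.0], [581.0, -98.0]]
wrist 68 124 [[580.0, -116.0], [592.0, -87.0]]
wrist 74 437 [[572.0, -123.0], [592.0, -81.0]]
wrist 80 531 [[572.0, -124.0], [592.0, -81.0]]
wrist 86 600 [[573.0, -124.0], [592.0, -81.0]]
wrist 92 679 [[572.0, -124.0], [592.0, -81.0]]
wrist 98 521 [[572.0, -122.0], [592.0, -81.0]]
wrist 104 1052 [[570.0, -126.0], [593.0, -78.0]]
wrist 110 1833 [[574.0, -138.0], [595.0, -66.0]]
wrist 116 3027 [[571.0, -144.0], [595.0, -61.0]]
```

All three cameras put the real fingertips at z ≈ 0.070, about 38 mm above the reported TCP height; x and y agree. So I'll go by the cameras: open, come down in part, and measure again.

```bash
python3 -m handwheel '[[0,0,0,0,0.5],[0,0,0,0,0.5],[0,0,0,0,0.5],[0,0,14,0,0.5],[0,0,28,0,0.5],[0,0,28,0,0.5]]'
cat > tip.py <<'E'
from h import *
s=sensors.get_state();x,y,_=s['tcp_pos'];print(s['tcp_pos'].round(4) if hasattr(s['tcp_pos'],'round') else s['tcp_pos'],s['wrist_force'])
c,V=cam('wrist')
for lo in range(26,86,4):
    m=(V[...,2]>lo/1e3)&(V[...,2]<=(lo+4)/1e3)&(abs(V[...,0]-x)<.03)&(abs(V[...,1]-y)<.05)
    q=V[m]*1000
    if len(q): print(lo,len(q),np.percentile(q[:,:2],[2,98],0).round().tolist())
E
python3 tip.py
```

```text
clock: 3.85
tcp_pos: [0.5792, -0.1026, 0.0026]
orientation: [-0.001, 1.0, 0.021, -0.002]
wrist_force: [-0.7, 0.7, -1.0]
finger_gap: 0.0427
grip_force: 0.0
[ 0.5792 -0.1026  0.0026] [-0.74491291  0.68289367 -0.97677699]
26 5153 [[554.0, -136.0], [608.0, -53.0]]
30 193 [[585.0, -115.0], [587.0, -93.0]]
34 194 [[585.0, -115.0], [587.0, -92.0]]
38 272 [[572.0, -124.0], [587.0, -80.0]]
42 405 [[570.0, -128.0], [591.0, -75.0]]
46 600 [[570.0, -134.0], [591.0, -69.0]]
50 669 [[570.0, -135.0], [591.0, -68.0]]
54 782 [[571.0, -136.0], [591.0, -68.0]]
58 1839 [[573.0, -134.0], [591.0, -69.0]]
62 545 [[569.0, -136.0], [591.0, -68.0]]
66 577 [[569.0, -136.0], [591.0, -68.0]]
70 500 [[569.0, -134.0], [591.0, -69.0]]
74 998 [[569.0, -128.0], [591.0, -75.0]]
78 453 [[572.0, -139.0], [593.0, -64.0]]
82 883 [[584.0, -148.0], [594.0, -58.0]]
```

The tips are now at z ≈ 0.040 with the fingers around the tab, no contact. I'll go 8 mm lower, shift 1 mm right and close.

```bash
python3 -m handwheel '[[1,1,8,0,0.5],[1,1,8,0,0.4],[1,1,8,0,0.3],[1,1,8,0,0.2],[1,1,8,0,0.1],[1,1,8,0,0.1],[1,1,8,0,0.1]]' 50
```

```text
clock: 4.6
tcp_pos: [0.5821, -0.1043, -0.0032]
orientation: [0.0, 1.0, 0.021, 0.0]
wrist_force: [0.2, -2.2, 2.0]
finger_gap: 0.0233
grip_force: 49.7
```

The tab is gripped at 23.3 mm gap with 50 N, and side forces are small. I'll draw it straight out along tool -x.

```bash
python3 -m handwheel '[[-5,0,0,0,0.1],[-10,0,0,0,0.1],[-15,0,0,0,0.1],[-20,0,0,0,0.1],[-30,0,0,0,0.1],[-40,0,0,0,0.1]]' 60
```

```text
clock: 5.2
tcp_pos: [0.5447, -0.1059, -0.0029]
orientation: [0.0, 1.0, 0.021, 0.003]
wrist_force: [7.0, -0.6, -1.6]
finger_gap: 0.0231
grip_force: 59.2
```

```bash
python3 -m handwheel '[[-10,0,0,0,0.1],[-20,0,0,0,0.1],[-30,0,0,0,0.1],[-40,0,0,0,0.1],[-50,0,0,0,0.1],[-60,0,0,0,0.1],[-64,0,0,0,0.1],[-64,0,0,0,0.1]]'
```

```text
clock: 6.0
tcp_pos: [0.4769, -0.1084, -0.0032]
orientation: [0.0, 1.0, 0.021, -0.0]
wrist_force: [-1.1, -0.4, 6.9]
finger_gap: 0.0226
grip_force: 60.4
```

```bash
python3 -m handwheel '[[-2,0,0,0,0.1],[-4,0,0,0,0.1],[-5,0,0,0,0.1],[-5,0,0,0,0.1]]'
```

```text
clock: 6.4
tcp_pos: [0.4737, -0.1089, -0.0033]
orientation: [0.0, 1.0, 0.021, 0.001]
wrist_force: [3.0, 0.4, 4.9]
finger_gap: 0.0228
grip_force: 60.1
```

```bash
python3 -m handwheel '[[-1,0,0,0,0.1],[-2,0,0,0,0.1],[-2,0,0,0,0.1]]'
```

```text
clock: 6.7
tcp_pos: [0.4717, -0.109, -0.0032]
orientation: [0.0, 1.0, 0.021, 0.001]
wrist_force: [4.1, -0.8, 6.2]
finger_gap: 0.0229
grip_force: 60.2
```

```bash
python3 -m handwheel '[[-1,0,0,0,0.1],[-2,0,0,0,0.1],[-2,0,0,0,0.1]]'
```

```text
clock: 7.0
tcp_pos: [0.4701, -0.109, -0.0032]
orientation: [0.0, 1.0, 0.021, 0.001]
wrist_force: [6.1, -0.5, 4.8]
finger_gap: 0.0229
grip_force: 59.9
```

```bash
python3 -m handwheel '[[-1,0,0,0,0.1],[-2,0,0,0,0.1],[-2,0,0,0,0.1]]'
```

```text
clock: 7.3
tcp_pos: [0.4701, -0.1091, -0.003]
orientation: [0.0, 1.0, 0.021, 0.003]
wrist_force: [10.0, 1.5, 0.7]
finger_gap: 0.0226
grip_force: 59.5
```

It has met the rim: 10 N and no further advance. I'll ease off 1.5 mm, open and rise.

```bash
python3 -m handwheel '[[1.5,0,0,0,0.1],[1.5,0,0,0,0.3],[1.5,0,0,0,0.5],[1.5,0,0,0,0.5],[1.5,0,-20,0,0.5],[1.5,0,-60,0,0.5],[1.5,0,-110,0,0.5],[1.5,0,-150,0,0.5]]'
```

```text
clock: 8.1
tcp_pos: [0.4675, -0.1086, 0.1481]
orientation: [-0.0, 1.0, 0.021, -0.001]
wrist_force: [1.6, -0.6, 0.5]
finger_gap: 0.0426
grip_force: 0.0
```

```bash
cat > look.py <<'E'
from h import *
import sys
n=sys.argv[1]
for cn in ('wrist','scene'):
    c,W=cam(cn); im=c['color'].copy()
    if cn=='wrist': cv2.imwrite('pics/'+n,im)
    z=W[...,2]; R=(abs(W[...,0]-.52)<.11)&(abs(W[...,1]+.035)<.12)
    m=(z>.052)&(z<.066)&R
    k,l,st,ce=cv2.connectedComponentsWithStats(m.astype('uint8'))
    for i in range(1,k):
        if st[i,4]>20:
            q=W[l==i]; r=cv2.minAreaRect((q[:,:2]*1000).astype('float32'))
            print(cn,ce[i].round(),st[i,4],q.mean(0).round(4),[np.round(a,1) for a in r])
s=sensors.get_state();print(s['tcp_pos'],s['wrist_force'],s['finger_gap'],s['clock'])
E
python3 look.py wrist2.png
```

```text
wrist [86. 49.] 599 [0.5754 0.0349 0.0601] [array([575.4,  35.8]), array([17.2, 17. ]), np.float64(16.9)]
wrist [186.  49.] 598 [ 0.5779 -0.0346  0.0598] [array([578.2, -33.9]), array([10.6, 24.1]), np.float64(2.0)]
wrist [285. 203.] 413 [ 0.4707 -0.1083  0.0595] [array([ 470.1, -108.5]), array([ 9.8, 23.4]), np.float64(2.4)]
scene [326. 211.] 45 [ 0.4664 -0.1064  0.0581] [array([ 467. , -107.3]), array([25.1, 10.6]), np.float64(88.3)]
scene [270. 213.] 49 [ 0.5756 -0.0317  0.0578] [array([575.8, -32.5]), array([10.1, 25.9]), np.float64(7.3)]
scene [255. 231.] 43 [0.5728 0.0374 0.0595] [array([572.6,  37.7]), array([16.4, 16. ]), np.float64(39.6)]
[ 0.47113419 -0.1100832   0.15172619] [-0.39598005  0.0918952   0.5292669 ] 0.04247623137420523 8.2
```

View pics/wrist2.png

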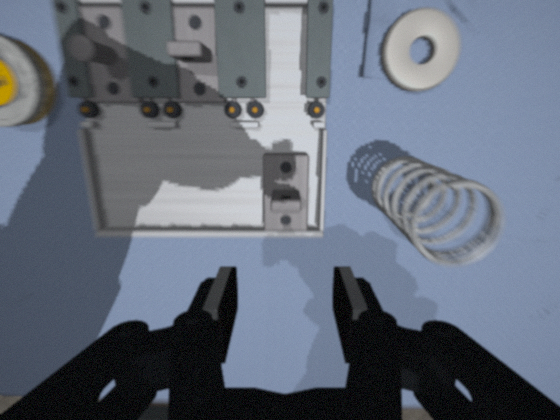

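The picture shows the first pad at (285,192), flat against the front rim and square. The second tab is at (186,49) and the post at (86,49). Moving to the second tab.

```bash
python3 -m handwheel '[[111,-70,0,0,0.5],[111,-70,0,0,0.5],[111,-70,0,0,0.5],[111,-70,40,0,0.5],[111,-70,80,0,0.5],[111,-70,110,0,0.5],[111,-70,120,0,0.5],[111,-70,120,0,0.5]]'; python3 tip.py
```

```text
clock: 9.0
tcp_pos: [0.574, -0.0339, 0.0242]
orientation: [-0.0, 1.0, 0.021, -0.003]
wrist_force: [-0.4, -0.3, 0.1]
finger_gap: 0.0428
grip_force: 0.0
[ 0.574  -0.0339  0.0242] [-0.42397939 -0.27397274  0.08464281]
26 5757 [[552.0, -83.0], [603.0, 15.0]]
30 122 [[582.0, -45.0], [584.0, -23.0]]
34 140 [[582.0, -45.0], [584.0, -22.0]]
38 135 [[582.0, -45.0], [584.0, -22.0]]
42 153 [[582.0, -45.0], [584.0, -22.0]]
46 160 [[582.0, -45.0], [584.0, -23.0]]
50 175 [[582.0, -45.0], [584.0, -22.0]]
54 210 [[582.0, -45.0], [584.0, -23.0]]
58 1084 [[574.0, -45.0], [584.0, -22.0]]
62 130 [[564.0, -58.0], [586.0, -6.0]]
66 307 [[565.0, -65.0], [586.0, -1.0]]
70 385 [[564.0, -67.0], [586.0, 1.0]]
74 440 [[564.0, -67.0], [586.0, 1.0]]
78 468 [[565.0, -67.0], [586.0, 1.0]]
82 518 [[564.0, -67.0], [586.0, 1.0]]
```

```bash
python3 -m handwheel '[[0,1,0,0,0.5],[0,1,15,0,0.5],[0,1,27,0,0.5],[0,1,27,0,0.5],[0,1,27,0,0.5]]'
```

```text
clock: 9.55
tcp_pos: [0.5766, -0.0353, -0.0001]
orientation: [0.0, 1.0, 0.021, 0.0]
wrist_force: [-0.1, -0.1, 0.3]
finger_gap: 0.0426
grip_force: 0.0
```

```bash
python3 -m handwheel '[[0,0,0,0,0.4],[0,0,0,0,0.3],[0,0,0,0,0.2],[0,0,0,0,0.1],[0,0,0,0,0.1],[0,0,0,0,0.1]]' 60
```

```text
clock: 10.15
tcp_pos: [0.5771, -0.0352, 0.0002]
orientation: [0.0, 1.0, 0.021, 0.001]
wrist_force: [-0.3, 0.6, 6.4]
finger_gap: 0.0226
grip_force: 59.6
```

Gripped. Drawing it out (total about 112 mm).

```bash
python3 -m handwheel '[[-5,0,0,0,0.1],[-10,0,0,0,0.1],[-15,0,0,0,0.1],[-20,0,0,0,0.1],[-30,0,0,0,0.1],[-40,0,0,0,0.1]]'
```

```text
clock: 10.75
tcp_pos: [0.5403, -0.0368, 0.0006]
orientation: [-0.0, 1.0, 0.021, 0.004]
wrist_force: [6.6, 1.9, 0.5]
finger_gap: 0.0226
grip_force: 59.5
```

```bash
python3 -m handwheel '[[-10,0,0,0,0.1],[-20,0,0,0,0.1],[-30,0,0,0,0.1],[-40,0,0,0,0.1],[-50,0,0,0,0.1],[-60,0,0,0,0.1],[-65,0,0,0,0.1],[-65,0,0,0,0.1]]'
```

```text
clock: 11.55
tcp_pos: [0.4713, -0.04, 0.0001]
orientation: [0.0, 1.0, 0.021, 0.001]
wrist_force: [1.3, -0.0, 8.4]
finger_gap: 0.0228
grip_force: 60.4
```

```bash
python3 -m handwheel '[[-2,0,0,0,0.1],[-4,0,0,0,0.1],[-4,0,0,0,0.1],[-4,0,0,0,0.1]]'
```

```text
clock: 11.95
tcp_pos: [0.4684, -0.0402, 0.0002]
orientation: [0.0, 1.0, 0.021, 0.001]
wrist_force: [2.8, -0.3, 6.6]
finger_gap: 0.0228
grip_force: 60.3
```

```bash
python3 -m handwheel '[[-1,0,0,0,0.1],[-2,0,0,0,0.1],[-2,0,0,0,0.1]]'
```

```text
clock: 12.25
tcp_pos: [0.4666, -0.0403, 0.0002]
orientation: [0.0, 1.0, 0.021, 0.001]
wrist_force: [3.4, 1.2, 4.7]
finger_gap: 0.0226
grip_force: 60.3
```

```bash
python3 -m handwheel '[[-1,0,0,0,0.1],[-2,0,0,0,0.1],[-2,0,0,0,0.1]]'
```

```text
clock: 12.55
tcp_pos: [0.4652, -0.0404, 0.0002]
orientation: [0.0, 1.0, 0.021, 0.002]
wrist_force: [5.1, 0.1, 4.3]
finger_gap: 0.0228
grip_force: 60.0
```

```bash
python3 -m handwheel '[[-1,0,0,0,0.1],[-2,0,0,0,0.1],[-2,0,0,0,0.1]]'
```

```text
clock: 12.85
tcp_pos: [0.4651, -0.0405, 0.0005]
orientation: [0.0, 1.0, 0.021, 0.003]
wrist_force: [8.7, 0.8, 1.6]
finger_gap: 0.0221
grip_force: 59.7
```

It has met the rim: 8.7 N and no advance. Releasing and rising.

```bash
python3 -m handwheel '[[1,0,0,0,0.1],[1,0,0,0,0.3],[1,0,0,0,0.5],[1,0,0,0,0.5],[1,0,-20,0,0.5],[1,0,-60,0,0.5],[1,0,-110,0,0.5],[1,0,-150,0,0.5]]'; python3 look.py wrist3.png
```

```text
clock: 13.65
tcp_pos: [0.4616, -0.0398, 0.1511]
orientation: [0.0, 1.0, 0.021, -0.001]
wrist_force: [1.7, -0.1, 0.2]
finger_gap: 0.0429
grip_force: 0.0
wrist [185.  45.] 553 [0.5754 0.0355 0.0604] [array([575.4,  35.8]), array([17.3, 16.9]), np.float64(48.8)]
wrist [285. 198.] 428 [ 0.4676 -0.0395  0.0595] [array([466.9, -39.6]), array([10.7, 23.4]), np.float64(2.5)]
wrist [371. 198.] 438 [ 0.4704 -0.1073  0.0594] [array([ 469.8, -107.8]), array([10.3, 23.8]), np.float64(3.1)]
scene [326. 211.] 41 [ 0.4665 -0.1069  0.0586] [array([ 466.9, -106.4]), array([ 9.9, 29.5]), np.float64(4.3)]
scene [313. 229.] 46 [ 0.4636 -0.0362  0.059 ] [array([464., -38.]), array([10.5, 24.1]), np.float64(4.4)]
scene [255. 231.] 43 [0.573  0.0373 0.059 ] [array([573.9,  36.2]), array([16.8, 17.9]), np.float64(24.5)]
[ 0.46543751 -0.04082766  0.15464735] [ 0.21107271 -0.69051964 -0.64478388] 0.04282971949914397 13.75
```

View pics/wrist3.png

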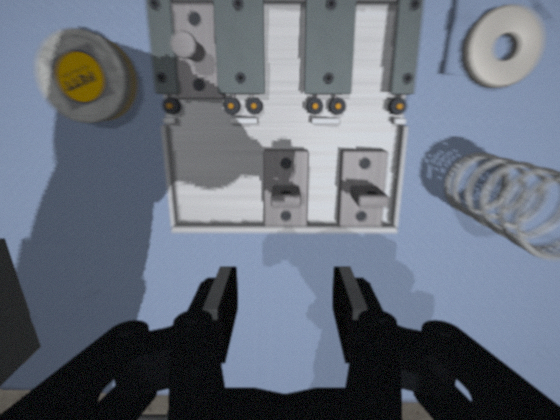

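The picture shows both tab pads flat and square against the front rim at (285,188) and (363,188). The post pad is still clipped at (185,45), and the tin, disc and spring are undisturbed. The robot is clear, so I'll hand in.

```bash
python3 -c "
from workcell import workorder
print(workorder.hand_in())"
```

```text
the job is handed in; nothing more can be done
None
```

I drew both tab pads out one at a time and left them flat and square against the front rim; the post pad stayed clipped, the tin, spring and disc were not touched, and the job was handed in at about 14 s (no verdict was returned).

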